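Chock the loose tile of the warming deck

ROBOT

A 6-joint arm with a two-finger parallel gripper is mounted at the origin on the work surface. World frame = base frame: x ahead of the robot, y to its left, z up, the work surface at z = 0. Lengths are in m, angles in rad, forces in N, time in s.
With the tool pointing down it reaches from about 0.325 to 0.9 m from the base axis. Payload 6.1 kg.
Tool frame: the origin (TCP) lies between the finger pads; the fingertips stand 11 mm ahead of it and the grasp point (between the pads) lies 8 mm behind it; z points along the fingers, y is the line along which they close (so a half turn about z gives the same grasp; the last joint's range is limited). The gripper opens to 87 mm and grips with 3 to 60 N. Pads are 19 mm wide; open, the fingers measure 117 mm over their backs; the gripper's body (75 mm by 190 mm) begins 51 mm behind the grasp point.
Start: joints at [1.18, 0.22, 1.526, -0, 1.395, -0.126], TCP at [0.164, 0.603, 0.234] pointing down, gripper open.
Joint ranges: [-2.98, 2.98], [-0.91, 2.08], [0.09, 2.57], [-1.24, 4.39], [0.2, 2.65], [-2.68, 2.68]. Speed limits (rad/s): [2.57, 2.57, 3.01, 3.14, 3.14, 3.14].

INTERFACE

Orientations are given as a rotation vector (axis times angle).
In Python, from plant import manip, cams gives the robot as it stands. The module is installed in compiled form; this text tells all that it offers.
- The arm moves only by the shell command python3 -m jog 'ROWS' [FORCE]. ROWS is a JSON object whose one key "deltas" holds one flat list of numbers, 7 for each row, row after row: the shift along the tool's x, y, z in mm, then the turn, a rotation vector about the tool's x, y, z in rad, then the opening, from 0 (shut) to 1 (fully open). In form: {"deltas": [tx, ty, tz, ax, ay, az, grip, tx, ty, tz, ax, ay, az, grip, ...]}. A call has 1 to 8 rows; each row is the pose to reach, as a shift and turn from the pose commanded when the call began, along the tool's axes at that moment; what a row does not reach only later rows make up. A row lasts 1/10 s, in which the tool goes at most 50 mm and 8.59 degrees, less where a joint would pass 70% of its speed; a pose out of reach is approached as far as the arm can. A call with a gripper value outside its range is refused whole. The fingers move at their own pace and stop on an object; FORCE is the grip in N (left out, the last holds). Time passes only in rows, so rows that repeat a pose let the fingers close. It gives the time, the measured TCP pose, the force, the opening and the grip force at its end, in the units of the state.
- manip.read_state(): the state, without advancing time (a new reading comes with each control period).
- cams.snapshot(name): name is "scene" or "top" or "wrist"; returns a dict with "image" (384x512x3 uint8, red, green, blue), "camera_matrix" (3x3 intrinsics, pixels), "k1" (the pictures are not rectified: a ray, as slopes to the right and down, at radius r is drawn at 1 + k1 r^2 times it, then the intrinsics apply), "extrinsics" (4x4, takes a point from camera to world coordinates); the wrist camera has in their place "tool_from_camera" (4x4, takes a point from camera to tool coordinates, whose origin is the TCP and whose axes are the flange's). Camera axes: x right, y up, looking along -z (the intrinsics and any distortion apply to the point x, -y, -z); pixel columns grow to the right and rows downward; lengths in m; the calibration is good to about 2 mm. A picture is of the moment at which its call begins: read the wrist's pose just before it. There is no depth.
- manip.sign_off(): hands the job in; it is judged then, once.
Trained networks look in a picture, given as the dict that the camera call returned (one of the last four; its "shot" number tells which), for a name from the list of things; names that differ only in an ending like _2 or _b are one class to them, and where a whole thing is asked for, a point or a joint stands for the part that bears it (a point fixed in the world has none). Each returns a list of dicts, best first, with "confidence" (0 to 1); they miss things now and then, are a little off and sometimes report something else, mostly with a low value. They report only what shows in the picture. A call takes as long as a camera call. They do not tell look-alikes from the thing itself.
- cams.boxes_of(picture, label): "pixel" ([column, row] in pixels, amid what is visible of it).
The state is a dict: "time": time; "joints": joint angles; "qvel": joint speeds; "joint_efforts": joint torques, N m; "position": TCP position; "tcp_rot": TCP orientation; "wrist_force": force on the tool from outside, world axes, zero at the start; "wrist_torque": the same for the moment, N m; "gripper_width": finger opening in m; "gripper_force": force on a finger pad.
Only numpy, scipy, OpenCV 4.12 (cv2) and the standard library are available. Lean on these libraries where they do the work, as an engineer would, in place of code of your own. Each camera call takes 0.05 s, during which the arm holds its last target. There are 200 camera calls.

TASK

The white tile on the warming deck is loose: slide the lidded saucepan sideways along the deck, without lifting it, onto the other ring, let go of it, then set the steel spacer fully down, square, into the gap behind the tile, in the middle of that half where the gap is wide enough for it, and let go of it too. Then push the near edge of the tile opposite the spacer until tile, spacer and stop are tight and flush against one another, and finish while still holding the tile firmly pressed; leave everything else on the bench alone.

Things in the scene. Friction and masses are not known exactly. Their poses are not given: they have to be found in the camera images.
- warmer: fixed aluminium warming deck, a plate 260 (x) x 310 (y) x 12 mm; its top, the deck, is 12 mm above the table. Origin at table level, 86 mm before the stops' rear faces. +x runs from the pan rings to the two stops, away from the robot (within 0.15 rad); stops and points share its axes. Two black rings of 90 mm diameter are drawn on it at x = -90, y = +52 and -52 mm.
- thin_stop: fixed steel stop behind one half of the tile, 100 mm long (y), 14 mm high, only 20 mm deep (x), so that the gap between tile and stop is wide here: 24 to 28 mm at the start. Origin on the deck at the middle of its rear (+x) face. Two dark bolt heads stand 3 mm above its top. It is the left or the right one of the two stops.
- thick_stop: fixed steel stop behind the other half of the tile, 104 mm beside the thin one in y, its rear face in the same line; 100 mm long (y), 14 mm high but 33.5 mm deep (x), so that the gap is too narrow for the spacer here. Origin on the deck at the middle of its rear (+x) face.
- gap (a point): the middle of the front (-x) face of the thin stop, at deck level; axes of the warmer. The wide gap reaches from here about 24 to 28 mm in -x, to the far edge of the tile. Tile, spacer and stop in contact: spacer centre at x = -8 mm, tile centre at x = -46 mm from here.
- free_ring (a point): centre of the ring in front of the thick stop, at deck level: the place where the pan must go. The pan starts on the other ring, 104 mm beside it in y, in front of the thin stop.
- tile: loose white ceramic tile 60 (x) x 200 (y) x 14 mm, 0.38 kg, flat on the deck between rings and stops, long side along y; origin at the centre of its underside. It and the spacer slide under 2 to 3 N. Push its near long edge square, across from the spacer, best about 15 mm from the spacer's middle towards the tile's middle: elsewhere it turns. A standing push of about 12 N makes and holds it flush.
- spacer: loose dark steel spacer: a bar 16 (x) x 86 (y) x 20 mm high with an upright grip tab on its middle, 10 (x) x 30 (y) mm, from 20 to 50 mm height; about 0.18 kg. Origin at the centre of its underside. It stands on the table to the left or the right of the warmer, long side within 0.5 rad of world y.
- pan: small lidded steel saucepan, diameter 84 mm (lid 88), 50 mm high to the lid, with a round black lid knob of 26 mm diameter from 50 to 72 mm height on its axis (lid and pan are one piece); about 0.5 kg. Origin at the centre of its underside; a straight handle, 16 mm wide, points along its -x to 125 mm from the axis, at 31 to 41 mm height. It slides on the deck under 1 to 3 N.
- bottle_a: bystander: cream squeeze bottle, 72 mm wide, 213 mm tall, upright, to the left
- bottle_b: bystander: pale pink squeeze bottle, 72 mm wide, 213 mm tall, upright, to the right
- jar: bystander: jar with white lid, 56 mm wide, 75 mm tall
- bowl: bystander: paper bowl, 140 mm wide, 40 mm tall
- wedge: bystander: wooden wedge, 90 x 36 mm, about 29 mm high at its thick end, lying on the side of the warmer where the spacer is not
- spatula: bystander: spatula, 240 mm long, lying flat
- doughnut: bystander: iced doughnut, 86 mm wide, 34 mm high
Not all that is in view belongs to the job. Leave any blue look-alike of the spacer alone.

How it is judged:
On the way, in this order (a step that is already met when the one before it is completed fails the run):
1. the saucepan stands on the other ring, let go (horizontal distance between pan and free_ring below 0.02 m and z of pan in the frame of free_ring below 0.005 m and angle between pan's own z axis and vertical below 0.08 rad and contact force between each of the arm, the fingers and pan below 0.3 N), for 0.2 s.
2. the spacer is fully down in the wide half of the gap, let go (y of spacer in the frame of gap between -0.022 and 0.022 m and z of spacer in the frame of gap below 0.004 m and x of spacer in the frame of gap between -0.024 and -0.005 m and angle between spacer's own z axis and vertical below 0.08 rad and contact force between each of the arm, the fingers and spacer below 0.3 N), for 0.2 s.
At the end, for the whole second after the job is handed in: Pan upright within 20 mm of the free ring's centre; spacer on the deck, within 22 mm of the thin stop's middle; both untouched. Tile and spacer square (0.04 rad), tile centre 46 mm (within 3.5) from the stop face; fingers on tile over 4 N, tile on spacer and spacer on stop over 1 N; at rest (all of step 1 and all of step 2 and x of spacer in the frame of gap above -0.0115 m and angle between the y axis of each of spacer, tile and the y axis of thin_stop, either way round below 0.04 rad and x of tile in the frame of gap between -0.0495 and -0.0425 m and z of tile in the frame of free_ring between -0.003 and 0.003 m and angle between tile's own z axis and vertical below 0.04 rad and contact force between the fingers and tile above 4 N and contact force between tile and spacer above 1 N and contact force between spacer and thin_stop above 1 N and linear speed of each of tile, pan below 0.01 m/s); the arm keeps its last pose, push and grip.
It fails at once if the saucepan is lifted more than 8 mm off the deck (z of pan in the frame of warmer above 0.02 m).
It fails at once if the saucepan is tipped (over 0.25 rad) (angle between pan's own z axis and vertical above 0.25 rad).
It fails at once if a bystander is moved by more than 30 mm (distance of any of bottle_a, bottle_b, jar, bowl, wedge, spatula, doughnut from where it was at the start of the episode above 0.03 m).
It also fails if it takes over 72 s, if anything falls off the work surface, if the arm or the gripper's body presses on something with over 40 N, if the wrist force passes 120 N, or if a joint passes its speed limit or range.

## Working session

There is one attempt and no reset: what is moved stays moved. The work goes in short steps, Python scripts to look and compute and a shell command to move; the robot and the scene stay as the last step left them, time stands still between calls to the robot, and variables do not carry over. Pictures are saved under pics/ and viewed, at most 10 in all, crops included, and the job is handed in when it is done.

```bash
mkdir -p pics; cat > h.py <<'E'
import numpy as np, cv2
from scipy.spatial.transform import Rotation as R
from plant import manip, cams
def snap(n, f=None):
    s=manip.read_state(); p=cams.snapshot(n)
    if n=='wrist':
        T=np.eye(4); T[:3,:3]=R.from_rotvec(s['tcp_rot']).as_matrix(); T[:3,3]=s['position']
        p['E']=T@np.array(p['tool_from_camera'])
    else: p['E']=np.array(p['extrinsics'])
    if f: cv2.imwrite('pics/'+f, p['image'][:,:,::-1])
    return p
def ray(p,px):
    K=np.array(p['camera_matrix']); 
    d=np.array([(px[0]-K[0,2])/K[0,0],(px[1]-K[1,2])/K[1,1]]); u=d.copy()
    for _ in range(30): u=d/(1+p['k1']*(u@u))
    return p['E'][:3,:3]@np.array([u[0],-u[1],-1.]), p['E'][:3,3]
def at(p,px,z):
    d,o=ray(p,px); return (o+d*(z-o[2])/d[2]).round(4)
def proj(p,X):
    K=np.array(p['camera_matrix']); c=np.linalg.inv(p['E'])@np.append(X,1)
    u=np.array([c[0],-c[1]])/-c[2]; u=u*(1+p['k1']*(u@u))
    return np.array([K[0,0]*u[0]+K[0,2],K[1,1]*u[1]+K[1,2]])
def tool(dw):  # world shift (mm) -> tool axes
    return R.from_rotvec(manip.read_state()['tcp_rot']).inv().apply(dw).round(1)
E
python3 - <<'E'
from h import *
s=manip.read_state(); print(s['position'],s['tcp_rot'],R.from_rotvec(s['tcp_rot']).as_matrix().round(3))
p=snap('top','top0.png'); q=snap('scene','scene0.png')
print(p['E'].round(3))
zs=dict(pan=.06,spacer=.03,tile=.026,thin_stop=.026,thick_stop=.026,warmer=.012,wedge=.015,jar=.07,bowl=.03,doughnut=.03,bottle_a=.2,spatula=.01)
for n in zs:
    for b in cams.boxes_of(p,n)[:3]: print(n,np.round(b['pixel']),round(b['confidence'],2),at(p,b['pixel'],zs[n]))
im=np.hstack([p['image']]); 
E
```

```text
[0.16334875 0.60264934 0.2324323 ] [-4.14647313e-01 -3.11363424e+00  2.98692917e-03] [[-0.965  0.262 -0.001]
 [ 0.262  0.965 -0.002]
 [ 0.    -0.002 -1.   ]]
[[ 0.01   0.995 -0.103  0.387]
 [-1.     0.011  0.004 -0.011]
 [ 0.005  0.102  0.995  1.464]
 [ 0.     0.     0.     1.   ]]
pan [221. 213.] 0.76 [0.4778 0.1017 0.06  ]
spacer [100. 184.] 0.74 [0.5719 0.5177 0.03  ]
spacer [349. 148.] 0.66 [ 0.7037 -0.3269  0.03  ]
spacer [169. 249.] 0.5 [0.3559 0.2752 0.03  ]
tile [239. 182.] 0.9 [0.5836 0.0459 0.026 ]
thin_stop [223. 166.] 0.62 [0.6396 0.1001 0.026 ]
thick_stop [253. 164.] 0.62 [ 0.6465 -0.0025  0.026 ]
thick_stop [241. 181.] 0.24 [0.5864 0.0375 0.026 ]
warmer [245. 199.] 0.96 [0.5281 0.0256 0.012 ]
warmer [110. 231.] 0.56 [0.4136 0.4821 0.012 ]
wedge [346. 201.] 0.74 [ 0.5254 -0.3183  0.015 ]
wedge [222. 215.] 0.58 [0.4726 0.1015 0.015 ]
jar [349. 148.] 0.84 [ 0.6959 -0.3188  0.07  ]
bowl [150. 151.] 0.83 [0.6871 0.352  0.03  ]
doughnut [385. 240.] 0.57 [ 0.3925 -0.4459  0.03  ]
doughnut [111. 232.] 0.18 [0.4117 0.4725 0.03  ]
bottle_a [ 99. 187.] 0.92 [0.5406 0.4589 0.2   ]
bottle_a [411. 193.] 0.84 [ 0.5348 -0.4787  0.2   ]
```

View pics/top0.png

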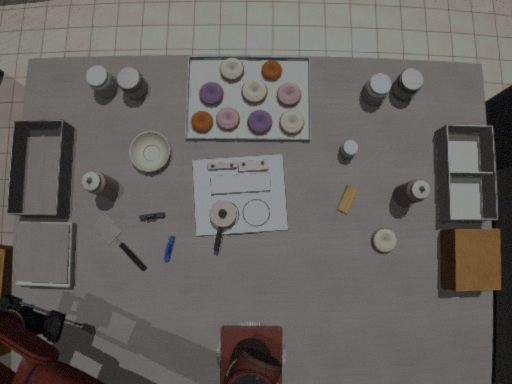

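View pics/scene0.png

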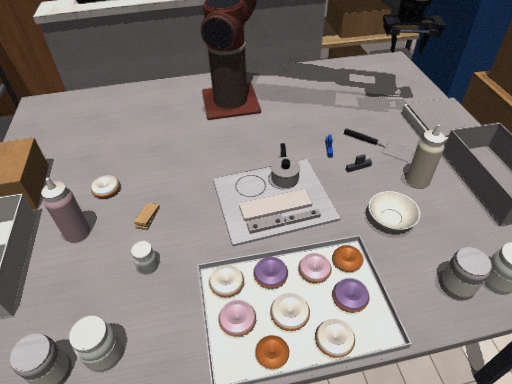

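Top picture: the candidates for the spacer are the dark bar with tab at (152,216), its blue look-alike at (169,248), the spatula handle at (130,255) and the pan handle at (219,240). I choose (152,216). The pan is on the left ring at (224,214), and the free ring is at (257,212).

```bash
python3 - <<'E'
from h import *
p=snap('top')
im=p['image'][140:260,130:296]
cv2.imwrite('pics/crop1.png',cv2.resize(im,None,fx=4.8,fy=4.8,interpolation=cv2.INTER_CUBIC)[:,:,::-1])
for z,l in((.012,[(193,159),(285,155),(288,233),(196,236)]),(.025,[(140,218),(165,215)]),(.04,[(152,216)])):
    for c in l: print(c,at(p,c,z))
E
```

```text
(193, 159) [0.6641 0.2045 0.012 ]
(285, 155) [ 0.6812 -0.1102  0.012 ]
(288, 233) [ 0.4153 -0.1212  0.012 ]
(196, 236) [0.4018 0.1877 0.012 ]
(140, 218) [0.4591 0.377  0.025 ]
(165, 215) [0.4704 0.2921 0.025 ]
(152, 216) [0.4656 0.3326 0.04  ]
```

View pics/crop1.png

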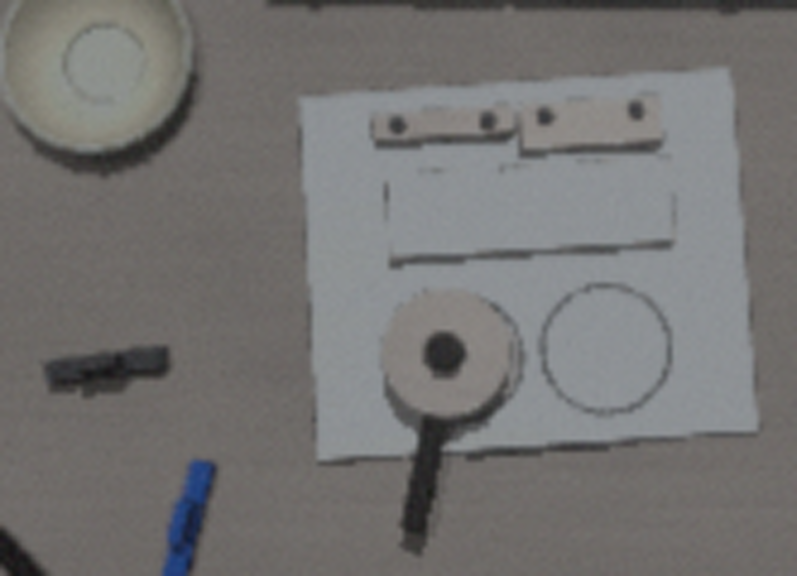

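The crop shows the dark spacer at crop (107,368), with the blue look-alike separate at (190,520). The left stop is the thin one, the pan stands in front of it, and the free ring is at crop (606,348). Next I move above the deck for a wrist view.

```bash
python3 -m jog '{"deltas":[-200,-204,-100,0,0,-0.15,1,-401,-409,-130,0,0,-0.31,1,-401,-409,-130,0,0,-0.31,1,-401,-409,-130,0,0,-0.31,1,-401,-409,-130,0,0,-0.31,1,-401,-409,-130,0,0,-0.31,1,-401,-409,-130,0,0,-0.31,1,-401,-409,-130,0,0,-0.31,1]}' && python3 -m jog '{"deltas":[0,0,0,0,0,0,1]}'
```

```text
time: 1.55
position: [0.3542, 0.2623, 0.3246]
tcp_rot: [-0.072, 3.14, 0.001]
wrist_force: [0.5, 0.5, -0.3]
gripper_width: 0.0873
gripper_force: 0.0
time: 1.65
position: [0.3569, 0.2598, 0.3259]
tcp_rot: [-0.059, 3.137, -0.001]
wrist_force: [0.7, 1.2, -0.3]
gripper_width: 0.0871
gripper_force: 0.0
```

```bash
python3 -m jog '{"deltas":[-80,-150,-60,0,0,0,1,-80,-150,-60,0,0,0,1,-80,-150,-60,0,0,0,1,-80,-150,-60,0,0,0,1,-80,-150,-60,0,0,0,1,-80,-150,-60,0,0,0,1]}'; python3 - <<'E'
from h import *
p=snap('wrist','w1.png'); np.save('w1E.npy',p['E']); print(p['E'].round(3)); s=manip.read_state(); print(s['position'],s['tcp_rot'])
for n in ['pan','tile','thin_stop','thick_stop','warmer','spacer']:
    for b in cams.boxes_of(p,n)[:2]: print(n,np.round(b['pixel'],1),round(b['confidence'],2))
print(p['camera_matrix'],p['k1'])
E
```

```text
time: 2.25
position: [0.4403, 0.1181, 0.3836]
tcp_rot: [0.069, -3.14, -0.001]
wrist_force: [-0.4, 1.3, 0.1]
gripper_width: 0.087
gripper_force: 0.0
[[-0.043 -0.956 -0.291  0.36 ]
 [ 0.999 -0.041 -0.012  0.114]
 [-0.    -0.291  0.957  0.534]
 [ 0.     0.     0.     1.   ]]
[0.43989976 0.11862936 0.38329117] [ 7.15276476e-02 -3.13979941e+00 -9.82425096e-04]
pan [243.6 166.6] 0.73
tile [214.6 219. ] 0.68
thin_stop [241.3 245. ] 0.68
thick_stop [200.7 247.1] 0.79
warmer [208.  182.5] 0.79
spacer [345.4 111.4] 0.61
spacer [366.5 173. ] 0.56
[[278.40165544   0.         252.26502123]
 [  0.         278.40165544 190.81438601]
 [  0.           0.           1.        ]] -0.03795493364155869
```

View pics/w1.png

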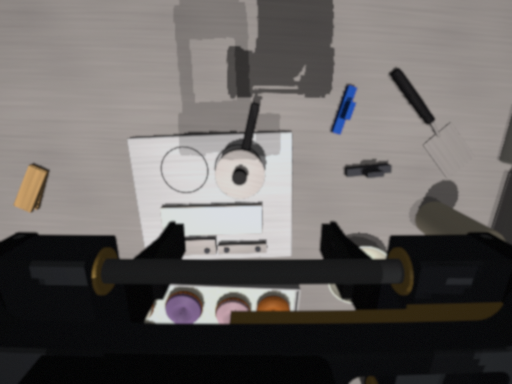

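Wrist view: free ring at (184,169), pan knob at (240,176), handle up to (256,97), spacer at (368,170), blue look-alike at (344,108). A closer crop will give exact edges.

```bash
python3 - <<'E'
import cv2
im=cv2.imread('pics/w1.png')[120:262,125:300]
a=cv2.resize(im,None,fx=4,fy=4,interpolation=cv2.INTER_CUBIC)
cv2.imwrite('pics/crop2.png',a)
E
```

```text
(no output)
```

View pics/crop2.png

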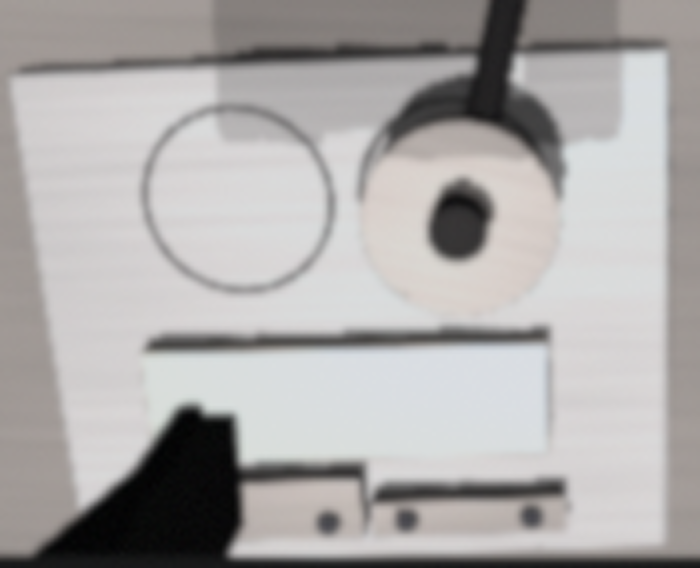

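```bash
python3 - <<'E'
from h import *
p=snap('wrist')   # arm not moved
f=lambda u,v:(125+u/4-.375,120+v/4-.375)
P=lambda n,u,v,z:print(n,at(p,f(u,v),z))
P('ring',238,199,.012)
P('front R',12,72,.012);P('front L',666,46,.012)
P('tile nearR',145,350,.026);P('tile nearL',548,341,.026);P('tile farL',548,453,.026)
P('lid',461,218,.062);P('knob',457,228,.084);P('handle',505,0,.053)
P('thin front R',375,500,.026);P('thin front L',565,493,.026);P('thin rear R',378,537,.026);P('thin rear L',568,530,.026)
P('thick front R',237,480,.026);P('thick front L',364,476,.026)
for n,c,z in(('sp l',(388,167.5),.032),('sp r',(346,171.5),.032),('tab top',(370.5,172),.05)):print(n,at(p,c,z))
t=snap('top'); g=lambda u,v:(130+u/4.8-.4,140+v/4.8-.4)
for n,u,v,z in(('ring',606,348,.012),('knob',444,353,.084),('thinFL',373,141,.026),('thinFR',513,135,.026),('thinRL',373,113,.026),('tileNL',391,261,.026),('tileNR',672,244,.026),('sp l',46,367,.02),('sp r',168,357,.02)): print('T',n,at(t,g(u,v),z))
E
```

```text
ring [ 0.4811 -0.0116  0.012 ]
front R [ 0.425  -0.1164  0.012 ]
front L [0.3998 0.1874 0.012 ]
tile nearR [ 0.5553 -0.0557  0.026 ]
tile nearL [0.5414 0.1403 0.026 ]
tile farL [0.6008 0.1436 0.026 ]
lid [0.4735 0.0975 0.062 ]
knob [0.4725 0.0967 0.084 ]
handle [0.3809 0.1125 0.053 ]
thin front R [0.6311 0.0574 0.026 ]
thin front L [0.6226 0.1535 0.026 ]
thin rear R [0.6522 0.0591 0.026 ]
thin rear L [0.6436 0.1563 0.026 ]
thick front R [ 0.6233 -0.0125  0.026 ]
thick front L [0.6179 0.0517 0.026 ]
sp l [0.4552 0.3701 0.032 ]
sp r [0.4666 0.2926 0.032 ]
tab top [0.4615 0.3306 0.05  ]
T ring [ 0.4845 -0.0125  0.012 ]
T knob [0.4752 0.0956 0.084 ]
T thinFL [0.6276 0.1529 0.026 ]
T thinFR [0.6328 0.0545 0.026 ]
T thinRL [0.6476 0.1534 0.026 ]
T tileNL [0.5428 0.1384 0.026 ]
T tileNR [ 0.5569 -0.0578  0.026 ]
T sp l [0.4659 0.3814 0.02  ]
T sp r [0.4741 0.2946 0.02  ]
```

```bash
python3 -m jog '{"deltas":[-33,-24,100,0,0,-0.034,1,-33,-24,200,0,0,-0.034,1,-33,-24,260,0,0,-0.034,1,-33,-24,260,0,0,-0.034,1,-33,-24,260,0,0,-0.034,1,-33,-24,260,0,0,-0.034,1,-33,-24,260,0,0,-0.034,1]}' ; python3 -c "
from h import *
p=snap('wrist','w2.png')
print(manip.read_state()['position'], proj(p,[.474,.0965,.084]),proj(p,[.474,.0965,.062]))"
```

```text
time: 3.4
position: [0.4717, 0.0952, 0.1204]
tcp_rot: [0.124, -3.132, -0.0]
wrist_force: [-1.1, 0.2, 0.6]
gripper_width: 0.087
gripper_force: 0.0
[0.47347002 0.09532212 0.12283383] [254.91451667 225.65465224] [254.68329695 214.59210486]
```

View pics/w2.png

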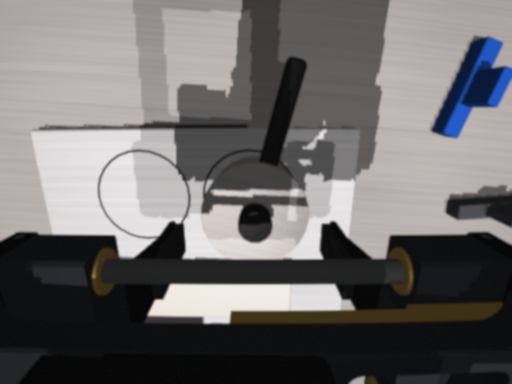

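The knob is at (256,223), where it was predicted. The free ring is centred near (144,194).

```bash
python3 -m jog '{"deltas":[0,0,25,0,0,0,1,0,0,45,0,0,0,1,0,0,45,0,0,0,1,0,0,45,0,0,0,0,0,0,45,0,0,0,0,0,0,45,0,0,0,0,0,0,45,0,0,0,0,0,0,45,0,0,0,0]}' 15; python3 -c "
from h import *
p=snap('wrist')
p2=cv2.imread('pics/w2.png')
import numpy as np
s=manip.read_state(); print(s['position'])
T=np.eye(4);T[:3,:3]=R.from_rotvec([0.124,-3.132,0]).as_matrix();T[:3,3]=[0.4735,.0953,.1228]
q=dict(p);q['E']=T@np.array(p['tool_from_camera']);print('ring',at(q,(144,194),.012),at(q,(141,150),.012),at(q,(146,238),.012),at(q,(98,190),.012),at(q,(190,199),.012))"
```

```text
time: 4.25
position: [0.4748, 0.0953, 0.0794]
tcp_rot: [-0.124, 3.138, -0.0]
wrist_force: [0.3, 0.4, -0.1]
gripper_width: 0.0552
gripper_force: 0.0
[0.47458926 0.09526761 0.07918178]
ring [ 0.4833 -0.0123  0.012 ] [ 0.4397 -0.0138  0.012 ] [ 0.5313 -0.0119  0.012 ] [ 0.4827 -0.0583  0.012 ] [0.4848 0.0334 0.012 ]
```

```bash
python3 -m jog '{"deltas":[0,0,0,0,0,0,0,0,0,0,0,0,0,0,0,0,0,0,0,0,0]}' 15; python3 -m jog '{"deltas":[0,-12,0,0,0,0,0,0,-28,0,0,0,0,0,0,-46,0,0,0,0,0,0,-64,0,0,0,0,0,0,-82,0,0,0,0,0,0,-97,0,0,0,0,0,0,-107,0,0,0,0,0,0,-107,0,0,0,0,0]}'; python3 -m jog '{"deltas":[0,0,0,0,0,0,0,0,0,0,0,0,0,0]}'
```

```text
time: 4.6
position: [0.4743, 0.0954, 0.0788]
tcp_rot: [0.124, -3.139, -0.001]
wrist_force: [-0.2, 2.8, -0.2]
gripper_width: 0.0272
gripper_force: 1.1
time: 5.4
position: [0.4829, -0.013, 0.0788]
tcp_rot: [0.122, -3.139, 0.002]
wrist_force: [0.3, -2.5, -0.4]
gripper_width: 0.0259
gripper_force: 15.0
time: 5.6
position: [0.4828, -0.0112, 0.0788]
tcp_rot: [0.125, -3.139, 0.0]
wrist_force: [1.0, -0.0, -0.3]
gripper_width: 0.0255
gripper_force: 15.0
```

```bash
python3 -m jog '{"deltas":[0,0,0,0,0,0,1,0,0,0,0,0,0,1,0,0,0,0,0,0,1,0,0,0,0,0,0,1,0,0,-60,0,0,0,1,0,0,-110,0,0,0,1,0,0,-150,0,0,0,1,0,0,-150,0,0,0,1]}'; python3 -m jog '{"deltas":[20,200,0,0,0,-0.05,1,45,335,0,0,0,-0.05,1,45,335,0,0,0,-0.05,1,45,335,0,0,0,-0.05,1,45,335,0,0,0,-0.05,1,45,335,0,0,0,-0.05,1,45,335,0,0,0,-0.05,1,45,335,0,0,0,-0.05,1]}';python3 - <<'E'
from h import *
p=snap('wrist','w3.png'); print(manip.read_state()['position'],p['E'].tolist())
for b in cams.boxes_of(p,'spacer')[:3]: print(b['pixel'],b['confidence'],at(p,b['pixel'],.03))
t=snap('top','top2.png')
for b in cams.boxes_of(t,'pan')[:1]: print(b['pixel'],at(t,b['pixel'],.065))
a=p['image'][:230]; 
cv2.imwrite('pics/c3.png',np.vstack([a[:,:,::-1],cv2.resize(t['image'][140:260,130:296],(512,370),interpolation=cv2.INTER_CUBIC)[:,:,::-1]]))
E
```

```text
time: 6.4
position: [0.4873, -0.012, 0.2373]
tcp_rot: [-0.124, 3.125, -0.005]
wrist_force: [0.3, -0.1, -0.1]
gripper_width: 0.0812
gripper_force: 0.0
time: 7.2
position: [0.4097, 0.3229, 0.2283]
tcp_rot: [0.211, -3.134, -0.002]
wrist_force: [-0.6, -0.8, 0.2]
gripper_width: 0.0873
gripper_force: 0.0
[0.41031592 0.32075613 0.22811318] [[-0.1332381388199796, -0.9482342952266332, -0.2882695261727056, 0.32977952454630594], [0.9910839333874295, -0.12733516675177786, -0.03922234426442235, 0.3113566012164442], [0.00048512378605345264, -0.29092520802492383, 0.9567456757104078, 0.3786003776496629], [0.0, 0.0, 0.0, 1.0]]
[226.6, 127.7] 0.83 [0.3588 0.2837 0.03  ]
[260.8, 210.4] 0.64 [0.4604 0.3406 0.03  ]
[255.1, 213.9] [ 0.4751 -0.0101  0.065 ]
```

View pics/c3.png

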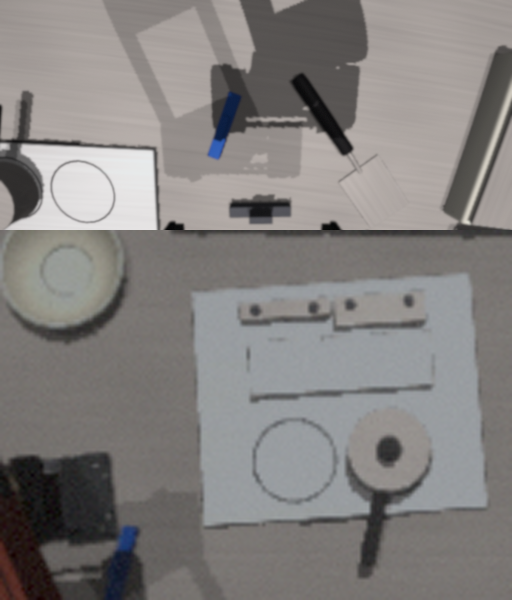

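The pan stands on the free ring, and the spacer is in the wrist view at (260,207). I fit its pose from its silhouette.

```bash
cat >> h.py <<'E'
def sil(p,x,y,a,z0,k=4):
    S=np.zeros((384*k,512*k),np.uint8); c,s=np.cos(a),np.sin(a)
    for hx,hy,z1,z2 in((8,43,0,20),(5,15,20,50)):
        pts=[proj(p,[x+(c*i*hx-s*j*hy)/1e3,y+(s*i*hx+c*j*hy)/1e3,z0+z/1e3]) for i in(-1,1) for j in(-1,1) for z in(z1,z2)]
        h=cv2.convexHull(np.array([(np.array(q)+.5)*k for q in pts],np.float32)).astype(np.int32); cv2.fillConvexPoly(S,h,255)
    return cv2.resize(S,(512,384),interpolation=cv2.INTER_AREA)/255.
def fit(p,x,y,a,z0,win,thr):
    from scipy.optimize import minimize
    c0,c1,r0,r1=win; g=cv2.cvtColor(p['image'],cv2.COLOR_RGB2GRAY)[r0:r1,c0:c1].astype(float)
    M=(g<thr)*1.
    f=lambda v:np.abs(sil(p,x+v[0]/100,y+v[1]/100,a+v[2]/10,z0)[r0:r1,c0:c1]-M).sum()
    b=minimize(f,[0,0,0],method='Nelder-Mead',options=dict(initial_simplex=[[0,0,0],[1,0,0],[0,1,0],[0,0,1]]))
    return x+b.x[0]/100,y+b.x[1]/100,a+b.x[2]/10,b.fun,M.sum()
E
python3 - <<'E'
from h import *
p=snap('wrist'); g=cv2.cvtColor(p['image'],cv2.COLOR_RGB2GRAY)
print(g[190:228:2,224:300:6])
for thr in (60,75,90): print(thr,np.round(fit(p,.462,.335,.12,0,(222,300,190,225),thr),4))
s=manip.read_state(); print(s['position'],s['tcp_rot'])
E
```

```text
[[173 173 174 173 171 171 171 170 170 169 169 172 173]
 [171 172 172 173 172 171 161 168 165 160 170 170 171]
 [173 173 172 171 171 171 110 127 120 120 172 171 171]
 [173 174 171 171 159 169  88  88  88 125 159 160 164]
 [171 171 136 132 102 130  86  86  84 106  98 101 160]
 [173 173 105  77  68  77  68  67  64  69  60  63 153]
 [171 173  64  40  35  37  34  32  32  31  29  28 158]
 [169 170  30  24  25  23  22  23  23  29  32  33 152]
 [173 171  58  59  61  51  24  28  26  65  72  73 144]
 [174 174  88  88  88  56  23  24  23  78  84  83 142]
 [172 172  90  90  90  44  22  22  22  79  85  84 147]
 [171 173  89  88  88  44  21  22  22  81  84  84 151]
 [173 172  89  89  89  51  24  25  26  84  90  91 156]
 [174 174 117 123 122  82  62  65  67 132 144 146 167]
 [172 173 168 169 168 112  86  86  85 155 168 169 170]
 [172 172 173 172 172 117  86  88  86 157 168 168 167]
 [170 171 171 172 172 130 110 110 113 162 171 170 170]
 [170 170 171 171 171 165 165 164 165 169 170 170 171]
 [171 170 170 170 170 171 170 169 170 171 170 170 169]]
60 [4.592000e-01 3.402000e-01 7.850000e-02 6.011255e+02 5.280000e+02]
75 [4.603000e-01 3.404000e-01 1.419000e-01 4.915608e+02 6.480000e+02]
90 [4.634000e-01 3.406000e-01 1.427000e-01 1.874118e+02 1.086000e+03]
[0.41179191 0.31786061 0.22852045] [ 2.00635623e-01 -3.13483969e+00  8.72953968e-04]
```

```bash
python3 - <<'E'
from h import *
p=snap('wrist')
for r0 in(200,201,202): print(np.round(fit(p,.4634,.3406,.14,0,(222,300,r0,228),110),4))
s=manip.read_state(); M=R.from_rotvec(s['tcp_rot']).as_matrix(); print(s['position'],'yaw',np.arctan2(-M[0,1],M[1,1]))
E
```

```text
[4.64400e-01 3.40900e-01 1.45400e-01 4.70353e+01 1.08600e+03]
[4.64600e-01 3.40600e-01 1.50800e-01 4.38627e+01 1.02600e+03]
[4.64500e-01 3.41200e-01 1.51000e-01 4.22196e+01 9.67000e+02]
[0.4119188  0.31780091 0.22865638] yaw 0.12740928695867865
```

```bash
python3 -m jog '{"deltas":[-30,9,50,0,0,-0.022,1,-55,16,90,0,0,-0.022,1,-55,16,130,0,0,-0.022,1,-55,16,160,0,0,-0.022,1,-55,16,160,0,0,-0.022,1,-55,16,160,0,0,-0.022,1]}'; python3 - <<'E'
from h import *
p=snap('wrist','w4.png'); s=manip.read_state(); M=R.from_rotvec(s['tcp_rot']).as_matrix(); print(s['position'],'yaw',np.arctan2(-M[0,1],M[1,1]))
print(proj(p,[.4645,.341,.05]))
E
```

```text
time: 8.1
position: [0.4643, 0.341, 0.0691]
tcp_rot: [0.235, -3.132, 0.001]
wrist_force: [0.9, -0.4, 0.8]
gripper_width: 0.0871
gripper_force: 0.0
[0.46541449 0.34186426 0.0707402 ] yaw 0.1500670601957166
[253.31867702 232.94141441]
```

View pics/w4.png

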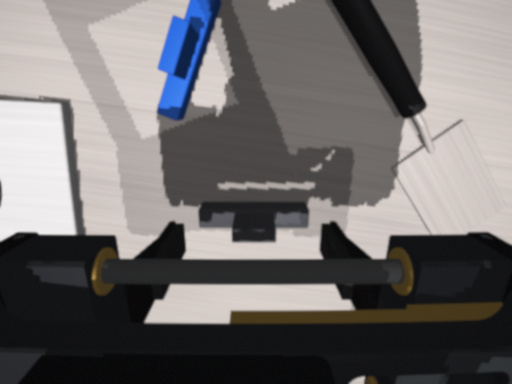

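The tab is centred between the fingers at (254,235), as predicted. I lower and grip.

```bash
python3 -m jog '{"deltas":[0,0,20,0,0,0,1,0,0,33,0,0,0,1,0,0,33,0,0,0,1,0,0,33,0,0,0,0.2,0,0,33,0,0,0,0.2,0,0,33,0,0,0,0.2,0,0,33,0,0,0,0.2,0,0,33,0,0,0,0.2]}' 25; python3 -m jog '{"deltas":[0,0,0,0,0,0,0.2,0,0,0,0,0,0,0.2,0,0,-40,0,0,0,0.2,0,0,-80,0,0,0,0.2,0,0,-80,0,0,0,0.2,0,0,-80,0,0,0,0.2]}'; python3 - <<'E'
from h import *
s=manip.read_state(); M=R.from_rotvec(s['tcp_rot']).as_matrix(); print(s['position'],'yaw',np.arctan2(-M[0,1],M[1,1]),s['gripper_width'],s['gripper_force'])
E
```

```text
time: 8.95
position: [0.4641, 0.3421, 0.0361]
tcp_rot: [-0.237, 3.132, 0.0]
wrist_force: [-0.1, -0.4, -0.8]
gripper_width: 0.055
gripper_force: 0.0
time: 9.55
position: [0.4649, 0.3425, 0.1173]
tcp_rot: [-0.237, 3.13, 0.002]
wrist_force: [-0.5, -0.9, -0.8]
gripper_width: 0.0182
gripper_force: 0.0
[0.46489279 0.34248342 0.11725295] yaw 0.15123529799807792 0.01821419201299587 0.0
```

The fingers had not finished closing before the lift. I open and check the spacer again.

```bash
python3 -m jog '{"deltas":[0,0,0,0,0,0,1,0,0,0,0,0,0,1,0,0,0,0,0,0,1,0,0,0,0,0,0,1,0,0,0,0,0,0,1,0,0,0,0,0,0,1,0,0,0,0,0,0,1]}'; python3 - <<'E'
from h import *
p=snap('wrist','w5.png'); s=manip.read_state(); print(s['position'],s['gripper_width'])
g=cv2.cvtColor(p['image'],cv2.COLOR_RGB2GRAY); print(g[195:240:2,196:312:8])
print(proj(p,[.4645,.341,.05]),[proj(p,[.4645+.0064,.341-.0425,0.]).round(1),proj(p,[.4645-.0064,.341+.0425,0]).round(1)])
print(np.round(fit(p,.4645,.341,.15,0,(195,315,205,232),105),4))
E
```

```text
time: 10.25
position: [0.464, 0.342, 0.1158]
tcp_rot: [0.237, -3.133, 0.0]
wrist_force: [0.7, 1.3, -0.3]
gripper_width: 0.0664
gripper_force: 0.0
[0.46400567 0.34195489 0.11582559] 0.07016224501473933
[[171 170  93  93  91  63  29  29  28  43  91  84  83 167 166]
 [171 167  92  91  91  48  28  28  29  40  95  85  84 168 167]
 [171 168  92  91  90  40  28  28  29  37  93  84  83 169 169]
 [170 167  92  91  90  33  29  29  29  44  86  84  83 169 169]
 [170 169  92  91  90  33  29  30  30  41  86  85  84 168 169]
 [172 171  99  96  97  62  61  59  60  60  94  93  92 166 166]
 [171 188 173 158 165  90  88  88  87  89 143 142 146 171 167]
 [171 204 206 204 205  91  91  91  88 101 169 167 167 172 177]
 [180 205 206 206 207  91  90  91  87 106 169 176 182 181 197]
 [199 205 207 205 205  91  90  89  88 105 188 195 198 197 201]
 [202 203 204 205 205 131 134 132 122 135 204 202 199 197 198]
 [202 203 203 203 204 197 197 196 195 196 204 205 203 200 197]
 [200 202 204 203 203 202 204 204 204 203 202 202 203 204 202]
 [202 203 201 201 204 204 202 202 203 203 203 202 201 202 200]
 [133 205 205 203 201 201 202 203 202 202 203 203 203 201 132]
 [ 27 204 205 206 204 202 201 202 202 202 200 202 203 203  28]
 [ 15 200 204 205 205 204 203 202 201 202 202 200 201 203  15]
 [ 16 201 200 202 204 205 204 204 203 202 202 201 200 199  16]
 [ 16 204 204 202 201 203 204 202 202 203 202 202 202 202  15]
 [ 15 203 206 205 204 202 201 202 202 201 202 203 202 202  16]
 [ 14 201 204 206 208 206 203 200 200 201 199 199 201 201  14]
 [ 18 200 203 204 205 208 208 205 202 199 199 199 198 199  17]
 [ 15 199 201 203 204 205 206 208 207 204 200 198 199 198  16]]
[251.98751052 208.57878298] [array([209.1, 190.9]), array([295.1, 191. ])]
[4.646000e-01 3.407000e-01 1.492000e-01 1.581373e+02 5.190000e+02]
```

View pics/w5.png

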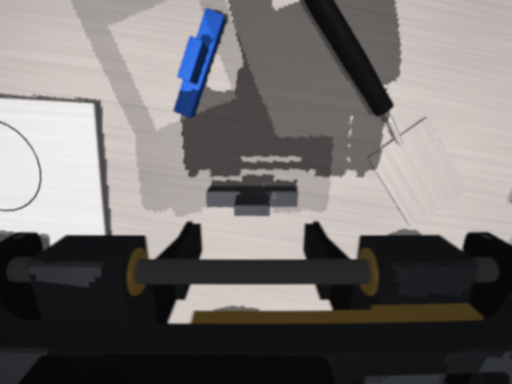

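The spacer has not moved: tab at (252,209) as predicted. I go down again and wait for the full grip.

```bash
python3 -m jog '{"deltas":[0,-1,35,0,0,0,1,0,-1,60,0,0,0,1,0,-1,80,0,0,0,1,0,-1,80,0,0,0,1,0,-1,80,0,0,0,0,0,-1,80,0,0,0,0,0,-1,80,0,0,0,0,0,-1,80,0,0,0,0]}' 25; python3 -m jog '{"deltas":[0,0,0,0,0,0,0,0,0,0,0,0,0,0,0,0,0,0,0,0,0,0,0,0,0,0,0,0,0,0,0,0,0,0,0]}'
```

```text
time: 11.1
position: [0.4648, 0.3413, 0.037]
tcp_rot: [-0.237, 3.131, 0.001]
wrist_force: [-0.1, -0.7, -0.1]
gripper_width: 0.0628
gripper_force: 0.0
time: 11.6
position: [0.4641, 0.341, 0.0358]
tcp_rot: [0.237, -3.133, 0.0]
wrist_force: [-0.7, -0.2, 1.3]
gripper_width: 0.0297
gripper_force: 25.0
```

```bash
python3 -m jog '{"deltas":[0,0,-40,0,0,0,0,0,0,-80,0,0,0,0,-15,-60,-80,0,0,0.07,0,-30,-105,-80,0,0,0.07,0,-40,-150,-80,0,0,0.07,0,-50,-195,-80,0,0,0.07,0,-59,-235,-80,0,0,0.07,0,-59,-249,-80,0,0,0.07,0]}'; python3 -m jog '{"deltas":[0,0,0,0,0,0,0,0,0,0,0,0,0,0]}'; python3 - <<'E'
from h import *
p=snap('wrist','w6.png'); s=manip.read_state(); M=R.from_rotvec(s['tcp_rot']).as_matrix(); print(s['position'],'yaw',np.arctan2(-M[0,1],M[1,1]),s['gripper_width'],s['gripper_force'],p['E'].tolist())
E
```

```text
time: 12.4
position: [0.5613, 0.0998, 0.1157]
tcp_rot: [-0.122, 3.139, -0.002]
wrist_force: [0.1, -0.1, -2.2]
gripper_width: 0.0295
gripper_force: 25.0
time: 12.6
position: [0.5593, 0.1041, 0.1153]
tcp_rot: [0.126, -3.138, -0.001]
wrist_force: [1.0, 0.4, -2.7]
gripper_width: 0.0294
gripper_force: 25.0
[0.55925288 0.10471969 0.11541688] yaw 0.08172893782841474 0.02954770449171562 24.999956768006086 [[-0.07964553913611755, -0.9538278069623426, -0.28960162769073544, 0.47901025131658626], [0.9968232117499991, -0.07628876422424734, -0.022880318388334164, 0.09699267990154009], [-0.0002694663829118403, -0.29050393993635154, 0.9568737577493297, 0.2656817568021177], [0.0, 0.0, 0.0, 1.0]]
```

View pics/w6.png

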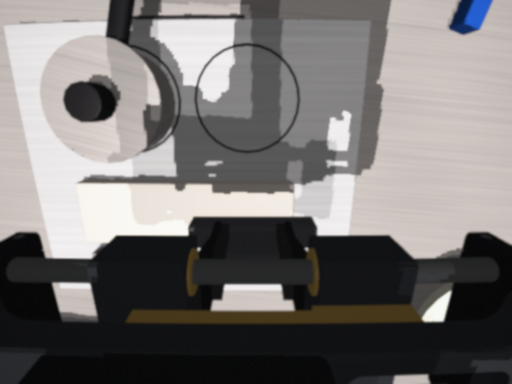

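The spacer hangs level at (253,225), the old ring is at (248,97), the tile's near edge is at row 183 and its left end at column 294. I compute the gap from these.

```bash
python3 - <<'E'
from h import *
p=snap('wrist'); t=snap('top')
rg=np.mean([at(p,c,.012) for c in((196,98),(299,98),(247,44),(248,151))],0); print('ring',rg)
a=.08; print('gap from ring',rg[:2]+.156*np.array([np.cos(a),np.sin(a)]))
g=cv2.cvtColor(p['image'],cv2.COLOR_RGB2GRAY).astype(float)
# tile near edge: strongest gradient rows
for c in range(90,175,20): 
    col=g[172:192,c]; r=172+np.argmax(np.diff(col)); print('near',c,r,at(p,(c,r+.5),.026), col.round())
print(g[205,284:304],at(p,(294,205),.026))
print('plate edge', [ (r,345+np.argmax(np.abs(np.diff(g[r,345:375])))) for r in (30,60,180,220)])
gt=cv2.cvtColor(t['image'],cv2.COLOR_RGB2GRAY); print(gt[158:196:1,209:234:3])
E
```

```text
ring [0.4729  0.09275 0.012  ]
gap from ring [0.62840107 0.10521669]
near 90 182 [ 0.5556 -0.0435  0.026 ] [234. 225. 198. 156. 127. 109.  92.  83.  83. 101. 148. 203. 234. 243.
 246. 246. 246. 246. 246. 246.]
near 110 182 [ 0.5541 -0.0251  0.026 ] [236. 235. 228. 199. 154. 127. 114.  98.  87.  92. 132. 194. 233. 244.
 246. 246. 246. 246. 246. 246.]
near 130 182 [ 0.5526 -0.0069  0.026 ] [234. 235. 235. 227. 196. 148. 111.  91.  82.  86. 114. 165. 212. 229.
 233. 233. 233. 233. 233. 233.]
near 150 182 [0.5512 0.0113 0.026 ] [207. 206. 194. 158. 113.  89.  86.  84.  83.  85. 107. 154. 198. 221.
 227. 229. 229. 229. 229. 229.]
near 170 183 [0.5507 0.0293 0.026 ] [208. 209. 209. 195. 158. 113.  90.  85.  83.  84. 103. 146. 194. 221.
 229. 230. 231. 230. 231. 231.]
[238. 238. 238. 238. 238. 238. 236. 229. 216. 207. 207. 208. 209. 209.
 209. 209. 209. 209. 209. 209.] [0.562  0.1424 0.026 ]
plate edge [(30, np.int64(368)), (60, np.int64(366)), (180, np.int64(353)), (220, np.int64(348))]
[[59 58 59 61 60 39 49 58 63]
 [66 63 62 64 63 41 52 51 63]
 [63 64 66 64 66 33 54 61 54]
 [68 67 67 68 
[... 336 characters left out ...]
49 58 31]
 [54 46 47 50 49 48 52 53 31]
 [44 42 53 50 45 42 52 54 32]
 [47 41 45 48 48 43 46 59 32]
 [41 41 43 49 43 42 52 60 33]
 [41 47 37 43 40 36 47 61 34]
 [39 40 41 36 38 36 48 56 31]
 [41 44 38 40 33 42 54 56 34]
 [37 35 35 38 37 36 48 56 32]
 [38 35 35 37 39 34 47 52 29]
 [32 30 32 35 33 38 52 60 32]
 [32 34 31 35 26 41 47 57 35]
 [28 29 22 24 25 41 51 57 28]
 [17 28 25 26 23 40 49 59 31]
 [31 22 16 33 30 44 48 56 28]
 [21 22 21 24 29 34 46 60 33]
 [19 21 31 30 31 33 46 59 29]
 [26 18 13 30 22 40 44 60 37]
 [29 25 38 31 26 39 41 59 31]
 [23 23 30 23 25 38 42 62 25]
 [23 33 36 29 30 42 40 55 45]
 [31 32 34 44 40 52 37 59 32]
 [23 54 50 51 52 46 37 61 33]
 [30 69 56 56 57 54 53 58 32]]
```

```bash
python3 -m jog '{"deltas":[-30,-2,0,0,0,0,0,-57,-5,20,0,0,0,0,-57,-5,43,0,0,0,0,-57,-5,43,0,0,0,0,-57,-5,43,0,0,0,0,-57,-5,43,0,0,0,0]}'; python3 - <<'E'
from h import *
p=snap('wrist','w7.png'); s=manip.read_state(); M=R.from_rotvec(s['tcp_rot']).as_matrix(); print(s['position'],'yaw',np.arctan2(-M[0,1],M[1,1]),s['wrist_force'],s['wrist_torque'])
E
```

```text
time: 13.35
position: [0.6174, 0.1041, 0.0741]
tcp_rot: [-0.129, 3.138, 0.0]
wrist_force: [-0.6, -0.1, -2.1]
gripper_width: 0.0299
gripper_force: 25.0
[0.61772343 0.10390387 0.07443257] yaw 0.08194139962801912 [ 0.62522043  0.66876501 -1.59738558] [ 0.04558574 -0.03088252 -0.02920057]
```

```bash
python3 -m jog '{"deltas":[0,0,8,0,0,0,0,0,0,15,0,0,0,0,0,0,20,0,0,0,0,0,0,24,0,0,0,0,0,0,24,0,0,0,0,0,0,24,0,0,0,0]}'; python3 -c "
from h import *
s=manip.read_state(); print(s['position'],s['wrist_force'],s['wrist_torque'])"
```

```text
time: 14.0
position: [0.6171, 0.1033, 0.0487]
tcp_rot: [0.127, -3.139, 0.0]
wrist_force: [-0.7, 0.3, -1.6]
gripper_width: 0.0298
gripper_force: 25.0
[0.61712357 0.10325377 0.04865876] [-0.73044383  0.26234725 -1.60263032] [ 0.01849594 -0.00131939 -0.034961  ]
```

```bash
python3 -m jog '{"deltas":[0,0,1,0,0,0,0,0,0,1.5,0,0,0,0,0,0,1.5,0,0,0,0]}'; python3 -c "
from h import *
s=manip.read_state(); print(s['position'],s['wrist_force'],s['wrist_torque'])"
```

```text
time: 14.3
position: [0.6174, 0.1033, 0.0478]
tcp_rot: [-0.128, 3.139, -0.0]
wrist_force: [-1.8, -1.0, 2.2]
gripper_width: 0.0299
gripper_force: 25.0
[0.61736853 0.10329829 0.04776344] [-1.78484264 -1.0433711   2.15142943] [-0.01661278  0.23265281  0.03435032]
```

```bash
python3 -m jog '{"deltas":[0,0,0,0,0,0,1,0,0,0,0,0,0,1,0,0,0,0,0,0,1,0,0,0,0,0,0,1,0,0,0,0,0,0,1,0,0,-40,0,0,0,1,0,0,-90,0,0,0,1,0,0,-130,0,0,0,1]}';  python3 -m jog '{"deltas":[60,0,-20,0,0,0,0,115,-10,-20,0,0,0,0,115,-10,-20,0,0,0,0,115,-10,-20,0,0,0,0,115,-10,-20,0,0,0,0,115,-10,-20,0,0,0,0]}'; python3 - <<'E'
from h import *
p=snap('wrist','w8.png'); s=manip.read_state(); print(s['position'],s['joints'],s['gripper_width'])
for n in('spacer','tile','thin_stop','pan'):
    for b in cams.boxes_of(p,n)[:1]: print(n,b['pixel'],b['confidence'])
print(proj(p,[.617,.1035,.062]),proj(p,[.6285,.105,.026]))
g=cv2.cvtColor(p['image'],cv2.COLOR_RGB2GRAY)
c,r=map(int,proj(p,[.617,.1035,.032])); print(c,r); print(g[r-16:r+16,c-56:c+57:8])
E
```

```text
time: 15.1
position: [0.6175, 0.1033, 0.1796]
tcp_rot: [-0.127, 3.138, -0.0]
wrist_force: [0.4, -0.0, 0.5]
gripper_width: 0.0835
gripper_force: 0.0
time: 15.7
position: [0.5046, 0.0841, 0.1976]
tcp_rot: [-0.127, 3.138, 0.0]
wrist_force: [0.1, -0.5, 0.2]
gripper_width: 0.0472
gripper_force: 0.0
[0.50449686 0.08412335 0.197363  ] [ 1.08923447e-02 -2.38131080e-02  1.85871572e+00  7.28181484e-05
  1.30622734e+00 -1.64111667e+00] 0.042742146922987764
spacer [254.1, 257.9] 0.95
pan [173.6, 146.3] 0.58
[261.66520994 276.82769964] [261.16299389 268.44924479]
260 263
[[ 14  13 237 238 238 237 237 237 237 237 238  16  11   8   7]
 [ 14  11 237 237 237 237 237 237 237 237 237  16  13  12   7]
 [ 12  15 237 237 237 237 237 237 237 237 237  17  11  12   6]
 [ 12  14 236 236 236 236 235 235 236 236 236  15  11  11   7]
 [ 12  15 225 228 222 223 223 222 224 227 229  18  11  10   6]
 [ 12  12 185 197 167 171 172 164 173 186 192  17  11   9   7]
 [ 13  14 142 155  92  99  99  91 103 119 124  14  10  11   8]
 [ 12  13 122 126  41  45  45  40  48  58  61  13  12  12   7]
 [ 10  13 112 113  25  26  27  
[... 781 characters left out ...]
3  33]
 [ 33  33  33  34  33  34  33  33  32  34  32  33  34  32  33]
 [ 33  32  34  34  33  33  33  32  33  34  34  34  33  33  33]
 [ 33  33  34  34  34  34  33  33  35  34  33  33  33  34  34]
 [ 35  34  34  33  34  33  32  34  33  33  34  34  34  34  34]
 [ 33  33  35  34  33  34  34  35  34  34  35  34  34  34  34]
 [ 33  35  35  34  34  34  34  35  34  34  33  35  33  35  34]
 [ 34  35  34  34  35  35  35  35  33  34  34  35  35  34  35]
 [ 34  34  34  34  34  35  33  35  34  34  34  35  34  34  34]
 [ 33  35  34  33  34  35  34  34  34  34  34  34  33  34  34]
 [ 34  34  33  33  34  33  34  34  33  35  33  32  34  33  35]
 [ 33  34  33  34  34  34  33  33  34  34  34  34  33  34  33]]
```

```bash
python3 -m jog '{"deltas":[0,0,0,0,0,0.3,0,0,0,0,0,0,1.2,0,0,0,0,0,0,1.57,0,0,0,0,0,0,1.57,0,0,0,0,0,0,1.57,0,0,0,0,0,0,1.57,0,0,0,0,0,0,1.57,0,0,0,0,0,0,1.57,0]}'; python3 -m jog '{"deltas":[0,0,0,0,0,0.5,0,0,0,0,0,0,0.5,0,0,0,0,0,0,0.5,0,0,0,0,0,0,0.5,0]}'; python3 - <<'E'
from h import *
s=manip.read_state(); M=R.from_rotvec(s['tcp_rot']).as_matrix(); print(s['position'],'yaw',np.arctan2(-M[0,1],M[1,1]),s['joints'][5])
p=snap('wrist','w9.png'); q=snap('scene'); t=snap('top')
for n,c in(('w',p),('s',q),('t',t)):
    for k in('spacer','pan'):
        for b in cams.boxes_of(c,k)[:2]: print(n,k,b['pixel'],b['confidence'],at(c,b['pixel'],.04 if k=='spacer' else .065),proj(c,[.617,.1035,.04]))
E
```

```text
time: 16.75
position: [0.5036, 0.0841, 0.1971]
tcp_rot: [-1.675, -2.657, 0.0]
wrist_force: [-0.0, 0.5, -0.1]
gripper_width: 0.0008
gripper_force: 0.0
time: 17.15
position: [0.5036, 0.0841, 0.1971]
tcp_rot: [-2.279, -2.162, 0.0]
wrist_force: [0.3, -0.6, 0.6]
gripper_width: 0.0002
gripper_force: 0.0
[0.50360212 0.08407253 0.19713131] yaw -1.6236835595918506 0.0637081550189846
w spacer [354.6, 158.6] 0.95 [0.619  0.1014 0.04  ] [352.93366968 156.80476491]
w spacer [119.4, 9.2] 0.71 [0.3819 0.2634 0.04  ] [352.93366968 156.80476491]
w pan [226.8, 226.8] 0.96 [0.4724 0.0375 0.065 ] [352.93366968 156.80476491]
s spacer [327.9, 147.9] 0.71 [0.3958 0.2599 0.04  ] [299.92915601 206.00662255]
s spacer [301.8, 207.7] 0.49 [0.6241 0.1068 0.04  ] [299.92915601 206.00662255]
s pan [248.9, 176.2] 0.87 [ 0.4948 -0.0165  0.065 ] [299.92915601 206.00662255]
t pan [254.8, 210.5] 0.77 [ 0.4862 -0.009   0.065 ] [221.53945349 171.54264144]
```

```bash
python3 - <<'E'
from h import *
p=snap('wrist'); s=manip.read_state()
for thr in(70,90): print(np.round(fit(p,.617,.1035,.08,.012,(320,385,100,215),thr),4))
g=cv2.cvtColor(p['image'],cv2.COLOR_RGB2GRAY).astype(int)
for y in(.12,.09,.06):
    c,r=proj(p,[.5465,y,.026]); c,r=int(c),int(r); print(y,c,r,g[r,c-10:c+10]); c2,r2=proj(p,[.6065,y,.026]);c2,r2=int(c2),int(r2);print('  far',c2,r2,g[r2,c2-8:c2+14])
    k=c-10+np.argmax(np.abs(np.diff(g[r,c-10:c+10])));print('  edge',at(p,(k+.5,r),.026))
E
```

```text
[6.166000e-01 1.042000e-01 1.411000e-01 9.227961e+02 8.830000e+02]
[6.176000e-01 1.031000e-01 8.510000e-02 5.346941e+02 1.674000e+03]
0.12 288 143 [217 219 220 212 186 142 111 108 140 191 225 232 233 233 233 233 233 233
 233 233]
  far 340 141 [233 233 233 232 227 205 157 104  67  43  28  23  23  37  58  75  82  85
  85  85  85  86]
  edge [0.5442 0.121  0.026 ]
0.09 288 169 [185 183 181 182 179 161 129 100  82  80 114 168 211 223 225 225 224 225
 224 223]
  far 339 166 [233 233 233 233 233 232 227 205 160 118  83  53  29  22  22  28  32  32
  28  23  19  20]
  edge [0.5461 0.0903 0.026 ]
0.06 289 193 [219 219 216 213 212 214 209 185 140 102  91 124 178 212 216 212 212 211
 211 211]
  far 338 191 [233 233 233 233 233 233 233 233 230 224 221 221 220 218 210 189 157 125
 109 108 115 123]
  edge [0.5482 0.0605 0.026 ]
```

```bash
python3 -m jog '{"deltas":[-2,17,40,0,0,-0.133,0,-2,17,85,0,0,-0.133,0,-2,17,125,0,0,-0.133,0,-2,17,155,0,0,-0.133,0,-2,17,171,0,0,-0.133,0,-2,17,171,0,0,-0.133,0,-2,17,171,0,0,-0.133,0]}' 30; python3 - <<'E'
from h import *
s=manip.read_state(); M=R.from_rotvec(s['tcp_rot']).as_matrix(); print(s['position'],'yaw',np.arctan2(-M[0,1],M[1,1]),s['wrist_force'],M.round(3))
E
```

```text
time: 18.35
position: [0.5202, 0.0812, 0.026]
tcp_rot: [-2.125, -2.314, 0.001]
wrist_force: [-0.1, -0.1, 1.0]
gripper_width: 0.0004
gripper_force: 0.0
[0.52017904 0.08121415 0.02602024] yaw -1.4855556910622973 [-0.09817207 -0.10303294  0.99345339] [[-0.085  0.996 -0.   ]
 [ 0.996  0.085  0.   ]
 [ 0.    -0.    -1.   ]]
```

```bash
python3 -m jog '{"deltas":[0,3,0,0,0,0,0,0,6,0,0,0,0,0,0,8,0,0,0,0,0,0,10,0,0,0,0,0,0,11,0,0,0,0,0,0,12,0,0,0,0,0,0,13,0,0,0,0,0,0,13,0,0,0,0,0]}'; python3 -m jog '{"deltas":[0,1,0,0,0,0,0,0,2,0,0,0,0,0,0,3,0,0,0,0,0,0,3,0,0,0,0,0]}'
```

```text
time: 19.15
position: [0.5333, 0.0823, 0.0263]
tcp_rot: [2.125, 2.314, -0.0]
wrist_force: [0.1, -0.5, 0.0]
gripper_width: 0.0005
gripper_force: 0.0
time: 19.55
position: [0.5364, 0.0826, 0.0264]
tcp_rot: [2.125, 2.314, 0.0]
wrist_force: [-0.0, -0.7, 0.4]
gripper_width: 0.0002
gripper_force: 0.0
```

```bash
python3 -m jog '{"deltas":[0,1,0,0,0,0,0,0,2,0,0,0,0,0,0,3,0,0,0,0,0,0,3,0,0,0,0,0]}';python3 -m jog '{"deltas":[0,1,0,0,0,0,0,0,2,0,0,0,0,0,0,3,0,0,0,0,0,0,3,0,0,0,0,0]}'
```

```text
time: 19.95
position: [0.539, 0.0829, 0.0262]
tcp_rot: [-2.125, -2.314, 0.0]
wrist_force: [-0.9, 1.1, 0.5]
gripper_width: 0.0006
gripper_force: 0.4
time: 20.35
position: [0.5423, 0.0831, 0.0263]
tcp_rot: [2.125, 2.314, 0.0]
wrist_force: [-0.6, -0.0, -0.4]
gripper_width: 0.0001
gripper_force: 0.3
```

```bash
cat > chk.py <<'E'
from h import *
p=snap('wrist'); s=manip.read_state(); print(s['time'],s['position'],s['wrist_force'].round(1) if hasattr(s['wrist_force'],'round') else s['wrist_force'])
g=cv2.cvtColor(p['image'],cv2.COLOR_RGB2GRAY).astype(int)
for y in(.13,.12,.11,.03,.02,.01,0.,-.02):
    c,r=proj(p,[.5465,y,.026]); c,r=int(c),int(r)
    if not(0<=r<384 and 20<c<490): continue
    w=g[r,c-14:c+24]; k=np.argmax(np.diff(w)); print(y,c,r,k,at(p,(c-14+k+.5,r),.026), w[::2])
E
python3 chk.py; python3 -m jog '{"deltas":[0,1,0,0,0,0,0,0,2,0,0,0,0,0,0,2,0,0,0,0,0]}'
```

```text
20.4 [0.54236166 0.0830644  0.026355  ] [-0.4  0.2 -0.3]
0.13 268 168 19 [0.5494 0.1306 0.026 ] [121 121 120 121 121 121 122 108  80 107 218 248 250 250 250 249 249 250
 250]
0.12 266 186 20 [0.55   0.1203 0.026 ] [121 121 121 121 120 121 123 122 118  90 103 134 142 142 143 142 142 142
 141]
0.11 264 202 25 [0.5527 0.111  0.026 ] [ 82  82  81  81  81  81  81  81  82  79  77  85  93 178 237 239 238 238
 238]
0.03 252 316 0 [0.5371 0.0295 0.026 ] [55 55 55 55 55 55 56 55 54 55 54 55 54 55 56 55 56 55 56]
0.02 251 328 12 [0.5451 0.0202 0.026 ] [16 17 17 16 17 17 15 17 17 17 17 17 17 16 17 17 16 17 17]
0.01 250 339 6 [0.5411 0.0104 0.026 ] [17 16 15 15 17 17 17 16 15 15 17 16 16 16 16 17 16 17 17]
0.0 249 351 6 [ 5.412e-01 -4.000e-04  2.600e-02] [17 17 16 16 16 18 18 17 16 17 17 19 17 16 18 15 17 16 17]
-0.02 246 372 7 [ 0.5412 -0.0203  0.026 ] [ 8  7  9  8 11  9  9  9  6  8 10  8  6  8  8 10  8  9  9]
time: 20.7
position: [0.5441, 0.0832, 0.0263]
tcp_rot: [-2.125, -2.314, 0.0]
wrist_force: [-2.3, -0.1, 0.6]
gripper_width: 0.0004
gripper_force: 0.9
```

```bash
for i in 1; do python3 -m jog '{"deltas":[0,1,0,0,0,0,0,0,2,0,0,0,0,0,0,2,0,0,0,0,0,0,2,0,0,0,0,0]}'; done; python3 chk.py|head -3;  python3 -m jog '{"deltas":[0,1,0,0,0,0,0,0,2,0,0,0,0,0,0,2,0,0,0,0,0,0,2,0,0,0,0,0]}'
```

```text
time: 21.1
position: [0.5455, 0.0832, 0.026]
tcp_rot: [-2.124, -2.313, 0.002]
wrist_force: [-4.5, -1.8, 0.8]
gripper_width: 0.0002
gripper_force: 2.4
21.15 [0.54552118 0.08319369 0.02597628] [-4.8 -0.9 -0. ]
0.13 262 168 23 [0.5515 0.1307 0.026 ] [121 121 121 121 121 121 122 121 120 105  80 102 208 247 249 249 249 249
 249]
time: 21.55
position: [0.5464, 0.0835, 0.0257]
tcp_rot: [-2.123, -2.312, 0.004]
wrist_force: [-7.5, -1.2, 2.9]
gripper_width: 0.001
gripper_force: 3.9
```

```bash
python3 -m jog '{"deltas":[0,1,0,0,0,0,0,0,2,0,0,0,0,0,0,3,0,0,0,0,0,0,3,0,0,0,0,0]}'; python3 -m jog '{"deltas":[0,1,0,0,0,0,0,0,1,0,0,0,0,0,0,1,0,0,0,0,0,0,1,0,0,0,0,0]}'; python3 - <<'E'
from h import *
p=snap('wrist'); t=snap('scene'); s=manip.read_state(); print(s['position'],s['wrist_force'],s['wrist_torque'])
g=cv2.cvtColor(p['image'],cv2.COLOR_RGB2GRAY).astype(int)
for y in(.132,.128,.124,.11,.107):
    c,r=map(int,proj(p,[.5545,y,.026])); w=g[r,c-14:c+20]; k=np.argmax(np.diff(w)); print(y,c,r,at(p,(c-14+k+.5,r),.026),w[::3])
    c,r=map(int,proj(p,[.6135,y,.026])); print('  far',c,r,g[r,c-10:c+24:2])
for n,d in(('w',p),('s',t)):
    for k,z in(('spacer',.04),('pan',.065)):
        for b in cams.boxes_of(d,k)[:2]: print(n,k,b['pixel'],round(b['confidence'],2),at(d,b['pixel'],z))
for th in(70,90): print(np.round(fit(p,.6205,.1035,.08,.012,(300,440,90,230),th),4), proj(p,[.6205,.1035,.04]))
E
```

```text
time: 21.95
position: [0.5465, 0.0838, 0.0246]
tcp_rot: [-2.12, -2.309, 0.011]
wrist_force: [-14.5, -2.5, 6.4]
gripper_width: 0.0006
gripper_force: 7.6
time: 22.35
position: [0.5464, 0.084, 0.0243]
tcp_rot: [-2.119, -2.308, 0.014]
wrist_force: [-17.7, -2.2, 8.0]
gripper_width: 0.0008
gripper_force: 8.9
[0.54646333 0.08391579 0.02430974] [-18.47764869  -1.85927236   8.24811206] [-0.42132881  2.96086556 -0.09404077]
0.132 275 168 [0.5512 0.1318 0.026 ] [121 115  81 192 248 249 249 249 249 250 249 249]
  far 381 177 [134 133 120  60  26  29  39  49  82 100 100 100  99  98  96  96  96]
0.128 274 175 [0.5565 0.1283 0.026 ] [122 118 102  96 139 142 174 249 249 249 249 249]
  far 380 184 [134 133 121  60  27  30  37  55  91 100  99 100  99  97  95  95  95]
0.124 274 182 [0.552  0.1239 0.026 ] [123 119 115  99 140 141 142 141 142 142 141 144]
  far 378 191 [134 133 130  92  32  26  35  43  45  50  81  98  98  96  96  94  95]
0.11 271 205 [0.559 0.111 0.026] [ 82  81  79  78  82  89  89  99 225 236 236 236]
  far 373 214 [87 88 87 86 59 28 25 29 29 30 26 26 25 25 26 26 26]
0.107 270 210 [0.5588 0.1079 0.026 ] [ 81  81  80  79  79  88  90  93 222 236 236 235]
  far 372 219 [87 87 88 87 68 29 24 29 29 31 26 25 24 24 25 25 25]
w spacer [394.9, 224.8] 0.92 [0.6193 0.1102 0.04  ]
s spacer [301.2, 210.3] 0.6 [0.6329 0.1026 0.04  ]
s spacer [328.2, 149.7] 0.43 [0.4046 0.258  0.04  ]
s pan [247.1, 175.1] 0.75 [ 0.4891 -0.0208  0.065 ]
[6.336000e-01 7.040000e-02 2.121000e-01 9.951843e+02 1.900000e+03] [394.18305363 236.50628254]
[6.2020000e-01 1.0210000e-01 1.0190000e-01 2.5992157e+03 3.2380000e+03] [394.18305363 236.50628254]
```

Tile, spacer and stop are firm: the near edge is at x≈0.5515 near y=0.128, as expected for flush. I ease the push slightly and check that it holds.

```bash
python3 -m jog '{"deltas":[0,-1,0,0,0,0,0,0,-1.5,-0.5,0,0,0,0,0,-1.5,-0.5,0,0,0,0,0,-1.5,-0.5,0,0,0,0,0,-1.5,-0.5,0,0,0,0,0,-1.5,-0.5,0,0,0,0]}'; python3 - <<'E'
from h import *
q=snap('scene'); t=snap('top'); s=manip.read_state(); print(s['position'],s['wrist_force'],s['gripper_force'],np.abs(s['qvel']).max())
a=.08;ex=np.array([np.cos(a),np.sin(a),0]);ey=np.array([-np.sin(a),np.cos(a),0]);G=np.array([.629,.1045,.012])
# profile along warmer x across tile far edge / thick stop in scene and top images
for nm,im in(('s',q),('t',t)):
    g=cv2.cvtColor(im['image'],cv2.COLOR_RGB2GRAY).astype(np.float32)
    for ly in(.035,-.07,-.10,-.135):
        X=[proj(im,G+ex*lx+ey*ly+[0,0,.014]) for lx in np.arange(-.09,.012,.004)]
        v=cv2.remap(g,np.array([[x[0] for x in X]],np.float32),np.array([[x[1] for x in X]],np.float32),cv2.INTER_LINEAR)[0]
        print(nm,ly,v.astype(int))
E
```

```text
time: 23.25
position: [0.5464, 0.0839, 0.0245]
tcp_rot: [-2.12, -2.309, 0.009]
wrist_force: [-10.4, -1.6, -2.0]
gripper_width: 0.0001
gripper_force: 5.1
[0.5464262  0.08388506 0.02444065] [-10.58590326  -1.08661851  -1.54346272] 5.139812529087067 0.002330749895283745
s 0.035 [ 46  47  48  44  26  17  11  11   8   1  24 175 163 192 165 196 164 134
  84  75  77  70  51 105  80  76]
s -0.07 [174 176 171 165 186 188 219 221 221 221 222 223 222 221 221 221 222 223
 190 150 172 173 163 106  74  69]
s -0.1 [173 173 172 178 188 186 195 216 222 222 222 221 221 222 222 222 222 221
 200 170 174 176 172 172 173 173]
s -0.135 [210 210 207 194 219 221 220 220 221 221 221 220 220 221 221 221 221 222
 183 162 171 173 171  95  74  67]
t 0.035 [73 72 49 32 31 34 39 41 44 45 49 49 52 57 58 60 65 68 71 70 69 63 63 60
 59 54]
t -0.07 [138 138 128  77  81 114 102  99  97  88  86  79  76  70  70  63  66  61
  57  50  54  54  54  52  49  45]
t -0.1 [140 141 138 113 105 140 150 152 156 156 157 156 155 156 155 155 156 157
 150 129 120 147 150 149 151 150]
t -0.135 [156 156 155 139 122 155 157 157 158 156 156 156 156 155 155 156 156 155
 148 112 126 149 150 143 106  80]
```

```bash
python3 -m jog '{"deltas":[0,0.6,0,0,0,0,0,0,0.6,0,0,0,0,0,0,0.6,0,0,0,0,0,0,0.6,0,0,0,0,0,0,0.6,0,0,0,0,0]}' && python3 -c "
from plant import manip
print(manip.sign_off())"
```

```text
time: 23.85
position: [0.5464, 0.0839, 0.0244]
tcp_rot: [-2.12, -2.309, 0.011]
wrist_force: [-13.1, -1.2, 0.3]
gripper_width: 0.0008
gripper_force: 6.1
the job is handed in; nothing more can be done
None
```

I handed the job in at 23.9 s, with no verdict returned: the pan is on the free ring and let go, the spacer is down in the wide half of the gap and let go, and the tile is held against spacer and stop at about 13 N, flush and square as far as the cameras show.

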